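# Unstack the bisque planters onto their bats

## Robot

A 6-joint arm with a two-finger parallel gripper is mounted at the origin on the work surface. World frame = base frame: x ahead of the robot, y to its left, z up, the work surface at z = 0. Lengths are in m, angles in rad, forces in N, time in s.
With the tool pointing down it reaches from about 0.35 to 0.775 m from the base axis. Payload 5.5 kg.
Tool frame: the origin (TCP) lies at the very end of the fingers, on their centre line; the grasp point (between the pads) lies 19 mm behind it; z points along the fingers, y is the line along which they close (so a half turn about z gives the same grasp; the last joint's range is limited). The gripper opens to 85 mm and grips with 20 to 120 N. Pads are 22 mm wide; open, the fingers measure 114 mm over their backs; the gripper's body (76 mm by 85 mm) begins 54 mm behind the grasp point. The pads swing forward as they close: fully open they stand 13 mm farther back than shut.
Start: joints at [1.047, 0.313, 0.046, 1.304, 0, 1.431], TCP at [0.215, 0.533, 0.192] pointing down, gripper open.
Joint ranges: [-2.76, 2.76], [-0.86, 1.69], [-1.03, 1.26], [-2.2, 2.34], [-1.47, 1.5], [-3.14, 3.14]. Speed limits (rad/s): [2.57, 2.57, 3.14, 3.14, 3.14, 3.14].

## Interface

Orientations are given as a unit quaternion [w, x, y, z].
In Python, from workcell import get_state, read_camera, hand_in gives the robot as it stands.
- The arm moves only by the tool send_rows, never from a script. Its argument "increments" is a list of rows, each an object of numbers: "dx", "dy", "dz": the shift along the world's x, y, z in units of 25 mm (1.0 is 25 mm); "roll": the turn about the world's z in units of 8 degrees (1.0 is 8 degrees); "claw": the opening, from -1 (shut) to 1 (fully open). In form: [{"dx": .., "dy": .., "dz": .., "roll": .., "claw": ..}, ...]. A call has exactly 5 rows; each row is the pose to reach, as a shift and turn from the pose commanded when the call began; what a row does not reach only later rows make up. A row lasts 1/8 s, in which the tool goes at most 62.5 mm and 10.7 degrees, less where a joint would pass 70% of its speed; a pose out of reach is approached as far as the arm can. A call with a gripper value outside its range is refused whole. The fingers move at their own pace and stop on an object; "grip_force" is the grip in N (left out, the last holds). Time passes only in rows, so rows that repeat a pose let the fingers close, or fill a call up. It gives the time, the measured TCP pose, the force, the opening and the grip force at its end, in the units of the state.
- get_state(): the state, without advancing time (a new reading comes with each control period).
- read_camera(name): name is "scene" or "top" or "wrist"; returns a dict with "image" (420x560x3 uint8, blue, green, red), "fx", "fy", "cx", "cy" (pixels), "world_to_cam" (4x4, takes a point from world to camera coordinates). Camera axes: x right, y up, looking along -z (the intrinsics and any distortion apply to the point x, -y, -z); pixel columns grow to the right and rows downward; lengths in m; the calibration is good to about 2 mm. The wrist camera is an equidistant fisheye: a pixel r from the principal point sees the ray r / f radians off the axis. A picture is of the moment at which its call begins. There is no depth.
- hand_in(): hands the job in; it is judged then, once.
The state is a dict: "clock": time; "joint_pos": joint angles; "qvel": joint speeds; "tau": joint torques, N m; "tcp_pos": TCP position; "orientation": TCP orientation; "wrist_force": force on the tool from outside, world axes, zero at the start; "ft_torque": the same for the moment, N m; "finger_gap": finger opening in m; "grip_force": force on a finger pad.
Only numpy, scipy, OpenCV 4.12 (cv2) and the standard library are available. Lean on these libraries where they do the work, as an engineer would, in place of code of your own. Each camera call takes 0.05 s, during which the arm holds its last target. There are 200 camera calls.

## Task

The four bisque-fired planters, three of them stacked and one standing beside the stack, are to have their feet waxed: take the stack apart and set every planter in the middle of the bat that has its own shape, still upside down with the foot on top, and the oblong one lying along its bat. Set them down gently, tip none over, let go of them all, and leave the glaze jar where it is.

Things in the scene. Friction and masses are not known exactly. Their poses are not given: they have to be found in the camera images.
- square_planter: square red-brown clay planter standing upside down: flat closed foot with dark drain hole on top. Body 64 x 64 mm, 55 mm high in all, straight sides; its lowest 6 mm is a rim 3 mm proud all round. Starts on the table, alone or as the bottom of the stack (varies). Origin: centre of its underside, z up. x and y are normal to its sides. Loose, about 0.2 to 0.4 kg.
- round_planter: round red-brown clay planter standing upside down: flat closed foot with dark drain hole on top. Body 66 mm in diameter, 55 mm high in all, straight sides; its lowest 6 mm is a rim 3 mm proud all round. Starts on the table, alone or as the bottom of the stack (varies). Origin: centre of its underside, z up. x and y have no meaning. Loose, about 0.2 to 0.35 kg.
- oblong_planter: oblong (rectangular) red-brown clay planter standing upside down: flat closed foot with dark drain hole on top. Body 90 mm long x 50 mm wide, 45 mm high in all, straight sides; its lowest 6 mm is a rim 3 mm proud all round. Starts as the middle of the stack. Origin: centre of its underside, z up. x along its length, y across its width. Loose, about 0.15 to 0.35 kg.
- hex_planter: small hexagonal red-brown clay planter standing upside down: flat closed foot with dark drain hole on top. Body 36 mm across flats, 45 mm high in all, straight sides; its lowest 6 mm is a rim 3 mm proud all round. Starts on top of the stack. Origin: centre of its underside, z up. x points at a corner, y is normal to a flat side. Loose, about 0.06 to 0.13 kg.
- square_bat: square dark grey bat (flat board), 110 x 110 mm, 8 mm thick, fixed to the table, empty at the start; the four bats change places between starts. Origin: centre of its underside on the table; its top is 8 mm above. x and y are normal to its sides.
- round_bat: round dark grey bat (flat board), 120 mm in diameter, 8 mm thick, fixed to the table, empty at the start; the four bats change places between starts. Origin: centre of its underside on the table; its top is 8 mm above. x and y have no meaning.
- oblong_bat: oblong (rectangular) dark grey bat (flat board), 140 mm long x 96 mm wide, 8 mm thick, fixed to the table, empty at the start; the four bats change places between starts. Origin: centre of its underside on the table; its top is 8 mm above. x along its length.
- hex_bat: hexagonal dark grey bat (flat board), 92 mm across flats, 8 mm thick, fixed to the table, empty at the start; the four bats change places between starts. Origin: centre of its underside on the table; its top is 8 mm above. x points at a corner, y is normal to a flat side.
- glaze_jar: bystander: a closed yellow-green glaze jar with a white cap, 64 mm in diameter, 90 mm high, loose on the table. Origin: centre of its underside.

How it is judged:
At the end, for the whole second after the job is handed in: Each planter rests on the bat of its own shape, its centre within 15 mm of the bat's centre, its underside on the bat's top (within 4 mm), upright as at the start (within 0.1 rad), at rest and released; the oblong planter's length is within 0.2 rad of its bat's (horizontal distance between square_planter and square_bat below 0.015 m and z of square_planter in the frame of square_bat between 0.004 and 0.012 m and angle between each of square_planter, round_planter, oblong_planter, hex_planter's own z axis and vertical below 0.1 rad and linear speed of each of square_planter, round_planter, oblong_planter, hex_planter below 0.02 m/s and horizontal distance between round_planter and round_bat below 0.015 m and z of round_planter in the frame of round_bat between 0.004 and 0.012 m and horizontal distance between oblong_planter and oblong_bat below 0.015 m and z of oblong_planter in the frame of oblong_bat between 0.004 and 0.012 m and horizontal distance between hex_planter and hex_bat below 0.015 m and z of hex_planter in the frame of hex_bat between 0.004 and 0.012 m and angle between the x axis of oblong_planter and the x axis of oblong_bat, either way round below 0.2 rad); the robot touches nothing.
It fails at once if a planter is tipped over (leans more than about 35 degrees) (angle between any of square_planter, round_planter, oblong_planter, hex_planter's own z axis and vertical above 0.6 rad).
It fails at once if a planter is dropped: it falls freely, faster than 0.6 m/s (about 20 mm or more) with no finger touching it ((linear speed of square_planter above 0.6 m/s and contact force between square_planter and the fingers below 0.1 N) or (linear speed of round_planter above 0.6 m/s and contact force between round_planter and the fingers below 0.1 N) or (linear speed of oblong_planter above 0.6 m/s and contact force between oblong_planter and the fingers below 0.1 N) or (linear speed of hex_planter above 0.6 m/s and contact force between hex_planter and the fingers below 0.1 N)).
It fails at once if the glaze jar is moved by more than 30 mm (distance of glaze_jar from where it was at the start of the episode above 0.03 m).
It also fails if it takes over 112 s, if anything falls off the work surface, if the arm or the gripper's body presses on something with over 40 N, if the wrist force passes 120 N, or if a joint passes its speed limit or range.

## Working session

There is one attempt and no reset: what is moved stays moved. The work goes in short steps, Python scripts to look and compute and a tool call to move; the robot and the scene stay as the last step left them, time stands still between calls to the robot, and variables do not carry over. Pictures are saved under pics/ and viewed, at most 14 in all, crops included, and the job is handed in when it is done.

Besides the shell and the picture viewer there is one more tool, called after "Emit:" as name([rows], argument=value, ...), one row to a line, values as JSON. send_rows: Moves the arm, as the interface text tells. Its arguments: {"type":"object","properties":{"increments":{"type":"array","items":{"type":"object","properties":{"dx":{"type":"number"},"dy":{"type":"number"},"dz":{"type":"number"},"roll":{"type":"number"},"claw":{"type":"number"}}}},"grip_force":{"type":"number"}},"required":["increments"]}

```bash
mkdir -p pics
python3 - <<'E'
from workcell import *
import cv2,pickle,numpy as np
d={}
for n in("scene","top","wrist"):
    c=read_camera(n);d[n]=c;cv2.imwrite(f"pics/{n}0.png",c["image"]);print(n,c["fx"],c["cx"],c["cy"],np.round(c["world_to_cam"],3).tolist())
pickle.dump(d,open("cams0.pkl","wb"))
s=get_state();print(s)
E
```

```text
scene 463.32763676598086 284.18802956237977 208.2074154449375 [[0.84, 0.542, 0.011, -0.49], [-0.386, 0.584, 0.714, 0.15], [0.381, -0.604, 0.7, -1.287], [0.0, 0.0, 0.0, 1.0]]
top 381.335919182519 281.76332357296616 220.48246136450518 [[-0.026, -1.0, 0.01, 0.005], [0.997, -0.025, 0.08, -0.55], [-0.079, 0.012, 0.997, -1.032], [0.0, 0.0, 0.0, 1.0]]
wrist 325.19226210127806 284.8395989464881 210.30120457675525 [[0.375, 0.927, -0.001, -0.575], [-0.881, 0.356, -0.313, 0.04], [-0.29, 0.118, 0.95, -0.38], [0.0, 0.0, 0.0, 1.0]]
{'clock': 0.15, 'joint_pos': array([ 1.04741571e+00,  3.13851044e-01,  4.52636949e-02,  1.30360029e+00,
       -1.02085460e-06,  1.43118187e+00]), 'qvel': array([ 0.00102993, -0.00113398,  0.00259093,  0.00085243,  0.00222837,
       -0.00049536]), 'tau': array([ 3.33881631e-03, -4.81066418e+01,  2.98815107e+01,  1.38799287e-02,
       -3.58227453e-05,  1.24699195e-06]), 'tcp_pos': array([0.21509145, 0.53279687, 0.1917103 ]), 'orientation': array([-2.25925800e-04,  1.90707707e-01,  9.81646620e-01, -6.57949739e-04]), 'wrist_force': array([-0.43493096, -0.74708129,  0.15313682]), 'ft_torque': array([ 0.01327966, -0.00649712, -0.02439229]), 'grip_force': 0.0, 'finger_gap': 0.08548007301471969}
```

View pics/top0.png

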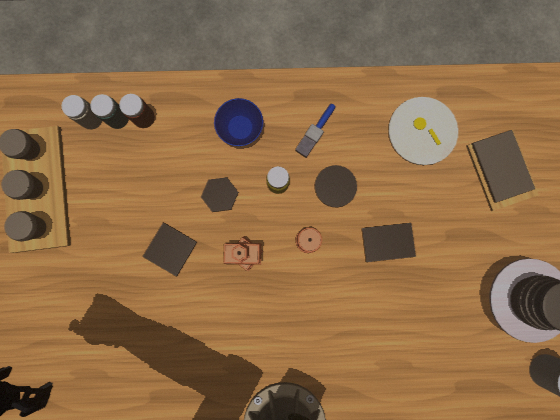

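View pics/scene0.png

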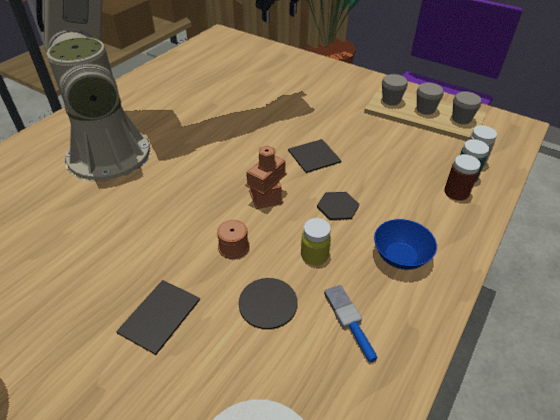

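The top view shows the square bat at (170,249), hex bat at (220,195), round bat at (336,186) and oblong bat at (388,242). The stack is at (242,253), the lone round planter at (308,239) and the jar at (278,180). The scene view confirms a square-oblong-hex stack.

```bash
cat > h.py <<'E'
import numpy as np,cv2
def ray(c,u,v):
    M=c["world_to_cam"];R=M[:3,:3];o=-R.T@M[:3,3]
    x=(u-c["cx"])/c["fx"];y=(v-c["cy"])/c["fy"]
    if c.get("fish"):
        r=np.hypot(x,y);k=np.sin(r)/max(r,1e-9);d=np.array([x*k,-y*k,-np.cos(r)])
    else: d=np.array([x,-y,-1.])
    return o,R.T@d
def at(c,u,v,z):
    o,d=ray(c,u,v);return (o+d*(z-o[2])/d[2])
def proj(c,P):
    P=np.atleast_2d(P);M=c["world_to_cam"];q=P@M[:3,:3].T+M[:3,3]
    x,y,z=q[:,0],-q[:,1],-q[:,2]
    if c.get("fish"):
        r=np.hypot(x,y);t=np.arctan2(r,z);k=t/np.maximum(r,1e-9);return np.c_[c["cx"]+c["fx"]*k*x,c["cy"]+c["fy"]*k*y]
    return np.c_[c["cx"]+c["fx"]*x/z,c["cy"]+c["fy"]*y/z]
def tri(obs):  # [(c,u,v)...]
    A=np.zeros((3,3));b=np.zeros(3)
    for c,u,v in obs:
        o,d=ray(c,u,v);d/=np.linalg.norm(d);Q=np.eye(3)-np.outer(d,d);A+=Q;b+=Q@o
    return np.linalg.solve(A,b)
E
python3 - <<'E'
import pickle;from h import *
d=pickle.load(open("cams0.pkl","rb"))
t,s=d["top"],d["scene"]
def dark(c,box):
    x0,y0,x1,y1=box;im=c["image"][y0:y1,x0:x1];hsv=cv2.cvtColor(im,cv2.COLOR_BGR2HSV)
    m=((hsv[...,2]<75)&(hsv[...,1]<110)).astype(np.uint8)
    n,l,st,ce=cv2.connectedComponentsWithStats(m);i=1+np.argmax(st[1:,4])
    k=max(cv2.findContours((l==i).astype(np.uint8),cv2.RETR_EXTERNAL,cv2.CHAIN_APPROX_NONE)[0],key=cv2.contourArea)[:,0]
    return k+[x0,y0]
B={"square":((135,210,205,285),(280,130,350,180)),"hex":((195,170,245,220),(310,185,365,225)),"round":((308,158,365,215),(230,270,305,335)),"oblong":((355,215,425,270),(110,270,210,360))}
for n,bx in B.items():
    r=[];cc=[]
    for c,b in zip((t,s),bx):
        k=dark(c,b);W=np.array([at(c,u,v,.008)[:2] for u,v in k]);W=cv2.convexHull((W*1e4).astype(np.int32))
        m=cv2.moments(W);ce=np.array([m["m10"],m["m01"]])/m["m00"]/1e4;R=cv2.minAreaRect(W);r.append((np.round(ce,4).tolist(),np.round(np.array(R[1])/1e4,3).tolist(),round(R[2],1)))
        p=proj(c,[*ce,.008])[0];cc.append((c,*p))
    mc=cv2.moments(dark(t,bx[0]));print(n,r)
a=cv2.resize(t["image"][200:300,200:340],None,fx=4,fy=4,interpolation=cv2.INTER_CUBIC);b=cv2.resize(s["image"][135:265,205:305],None,fx=4,fy=4,interpolation=cv2.INTER_CUBIC)
cv2.imwrite("pics/c1.png",cv2.copyMakeBorder(a,0,120,0,0,0)[:520]);cv2.imwrite("pics/c2.png",b)
cv2.imwrite("pics/c12.png",cv2.resize(np.hstack([cv2.copyMakeBorder(a,0,120,0,0,0)[:520],b]),(800,433)))
E
```

```text
square [([0.4866, 0.3132], [0.087, 0.108], 57.9), ([0.4834, 0.304], [0.11, 0.113], 58.4)]
hex [([0.6374, 0.1684], [0.076, 0.087], 44.1), ([0.6327, 0.1641], [0.091, 0.107], 5.8)]
round [([0.6484, -0.165], [0.115, 0.103], 57.7), ([0.6478, -0.1633], [0.116, 0.119], 33.1)]
oblong [([0.4863, -0.3106], [0.094, 0.136], 4.9), ([0.4858, -0.3046], [0.097, 0.14], 4.6)]
```

View pics/c1.png

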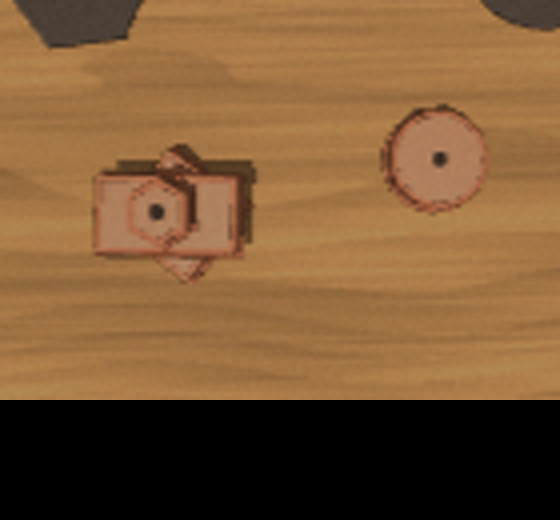

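View pics/c2.png

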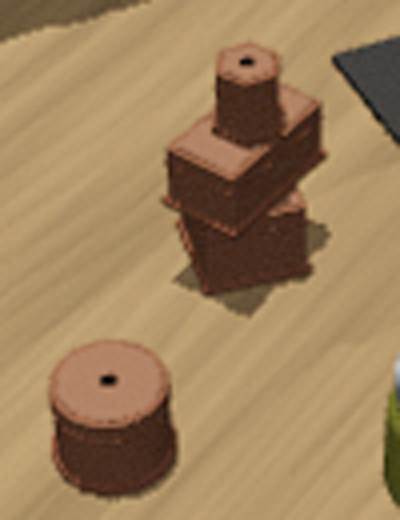

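The top crop shows hex hole at (156,211), the oblong's pale face with corners around (95,174), (240,178), (240,254) and (95,252), and the round planter's hole at (440,159). The scene crop shows the hex hole at (247,62), oblong top corners at (168,153), (232,180) and (322,102), square foot corners at (208,293) and (308,272), and the round planter's hole at (108,380).

Run:
```python
import pickle;from h import *
from scipy.optimize import least_squares
d=pickle.load(open("cams0.pkl","rb"))
t,s=d["top"],d["scene"]
def up(x,y,o): return ((x+.5)/4-.5+o[0],(y+.5)/4-.5+o[1])
T=lambda x,y:(t,*up(x,y,(200,200))); S=lambda x,y:(s,*up(x,y,(205,135)))
for n,a,b in(("hexhole",T(156,211),S(247,62)),("roundhole",T(440,159),S(108,380)),("oblong mid",T(168,214),S(245,127))):
    p=tri([a,b]);print(n,np.round(p,4),"res px",[np.round(proj(c,p)[0]-[u,v],1).tolist() for c,u,v in(a,b)])
def fit(obs,p0,hx,hy):
    f=lambda p:np.concatenate([proj(c,[p[0]+np.cos(p[3])*i*hx-np.sin(p[3])*j*hy,p[1]+np.sin(p[3])*i*hx+np.cos(p[3])*j*hy,p[2]])[0]-[u,v] for (c,u,v),(i,j) in obs])
    r=least_squares(f,p0);return np.round(r.x,4),np.round(r.fun,1)
# oblong top: x' ~ +y world (left in top view)
o=[(T(96,174),(1,1)),(T(240,178),(-1,1)),(T(240,254),(-1,-1)),(T(95,252),(1,-1)),(S(168,153),(-1,-1)),(S(232,180),(-1,1)),(S(322,102),(1,1))]
o=[(c,(i,-j) if 0 else (i,j)) for c,(i,j) in o]
print(fit([(c,(i,-j)) for c,(i,j) in o],[.47,.11,.1,1.57],.045,.025))
# square rim foot at z~0: visible corners front (208,293), right (308,272)
for n in((208,293),(308,272)):print("sq foot",at(*S(*n),0.0))
for n in((300,200),):print("sq top corner",at(*S(*n),.055))
for n in((180,147),(187,282)):print("sq top corner T",at(*T(*n),.055))
hb=[(S(217,62),0),(S(243,44),0),(S(280,62),0),(S(262,78),0),(S(226,80),0)]
for q,_ in hb:print("hex corner",np.round(at(*q,.145),4))
B={"square":((135,210,205,285),(280,130,350,180)),"hex":((195,170,245,220),(310,185,365,225)),"round":((308,158,365,215),(230,270,305,335)),"oblong":((355,215,425,270),(110,270,210,360))}
for n,bx in B.items():
  for c,(x0,y0,x1,y1) in zip((t,s),bx):
    im=cv2.resize(c["image"][y0:y1,x0:x1],None,fx=4,fy=4,interpolation=cv2.INTER_CUBIC);sat=(im[...,2].astype(int)-im[...,0]).clip(0,255).astype(np.uint8)
    th,m=cv2.threshold(cv2.GaussianBlur(sat,(5,5),0),0,255,cv2.THRESH_BINARY_INV+cv2.THRESH_OTSU)
    k=max(cv2.findContours(m,cv2.RETR_EXTERNAL,cv2.CHAIN_APPROX_NONE)[0],key=cv2.contourArea)[:,0]
    W=np.array([at(c,(u+.5)/4-.5+x0,(v+.5)/4-.5+y0,.008)[:2] for u,v in k]);H=cv2.convexHull((W*1e5).astype(np.int32))
    mm=cv2.moments(H);R=cv2.minAreaRect(H);print(n,np.round([mm["m10"]/mm["m00"]/1e5,mm["m01"]/mm["m00"]/1e5],4),np.round(np.array(R[0])/1e5,4),np.round(np.array(R[1])/1e5,3),round(R[2],1))
```

```text
hexhole [0.4662 0.0997 0.1475] res px [[-0.3, -0.4], [-0.5, 0.1]]
roundhole [ 0.4958 -0.0802  0.0581] res px [[-0.4, -0.4], [-0.7, 0.0]]
oblong mid [0.4646 0.0974 0.1002] res px [[-0.5, -0.6], [-0.8, 0.1]]
(array([0.4643, 0.0975, 0.1008, 1.5437]), array([-0.2, -0.4, -0.7, -1.3, -0.8, -0.5, -0.2, -0.1, -1.7, -0.6, -0.4,
        0.7, -0.7,  0.1]))
sq foot [0.4673406  0.05352968 0.        ]
sq foot [0.50851616 0.10316685 0.        ]
sq top corner [0.50117289 0.10489701 0.055     ]
sq top corner T [0.50721488 0.09166152 0.055     ]
sq top corner T [0.41780784 0.08867862 0.055     ]
hex corner [0.4508 0.0936 0.145 ]
hex corner [0.4536 0.1162 0.145 ]
hex corner [0.4811 0.1138 0.145 ]
hex corner [0.4809 0.0956 0.145 ]
hex corner [0.4648 0.0827 0.145 ]
square [0.4799 0.3041] [0.48  0.304] [0.112 0.112] 58.6
square [0.4836 0.3052] [0.4836 0.3052] [0.113 0.117] 58.3
hex [0.6295 0.1642] [0.6295 0.1644] [0.094 0.106] 6.6
hex [0.6326 0.1648] [0.6326 0.1648] [0.094 0.111] 6.3
round [ 0.6454 -0.1631] [ 0.6456 -0.1631] [0.12 0.12] 42.8
round [ 0.6478 -0.1629] [ 0.6477 -0.1629] [0.118 0.122] 33.3
oblong [ 0.4836 -0.3049] [ 0.4836 -0.3051] [0.098 0.142] 4.6
oblong [ 0.4856 -0.3044] [ 0.4857 -0.3042] [0.1   0.142] 4.6
```

Emit:
send_rows([
  {"dx": 2,"dy": -2.4,"dz": 1,"claw": 1},
  {"dx": 4,"dy": -4.8,"dz": 2,"claw": 1},
  {"dx": 6,"dy": -7.2,"dz": 2,"claw": 1},
  {"dx": 7,"dy": -9,"dz": 2,"claw": 1},
  {"dx": 7,"dy": -10,"dz": 2,"claw": 1},
], grip_force=30)

```text
schema error: expected keys dx, dy, dz, roll, claw
```

Emit:
send_rows([
  {"dx": 1,"dy": -2,"claw": 1},
  {"dx": 2,"dy": -4,"claw": 1},
  {"dx": 3,"dy": -6,"claw": 1},
  {"dx": 3,"dy": -7.3,"claw": 1},
  {"dx": 3,"dy": -7.3,"claw": 1},
])

```text
schema error: expected keys dx, dy, dz, roll, claw
```

Run:
```python
from workcell import *
import pickle;from h import *
c=read_camera("wrist");c["fish"]=1;pickle.dump(c,open("w1.pkl","wb"));st=get_state();print(st["tcp_pos"],st["orientation"],st["joint_pos"])
p=proj(c,[[.4665,.0995,.146],[.4643,.0975,.1]]);print(p)
u,v=p[0].astype(int);u=min(max(u,70),490);v=min(max(v,60),360)
cv2.imwrite("pics/w1.png",cv2.resize(c["image"][v-60:v+60,u-70:u+70],None,fx=5,fy=5,interpolation=cv2.INTER_CUBIC));print(u-70,v-60)
```

```text
[0.21514917 0.53284753 0.19183392] [-1.77720648e-04  1.90725628e-01  9.81643215e-01 -5.49337958e-04] [ 1.04738454e+00  3.13734606e-01  4.54039517e-02  1.30362021e+00
 -2.14996660e-05  1.43118720e+00]
[[ 94.77430573 445.47993455]
 [102.68857885 424.59055567]]
24 300
```

View pics/w1.png

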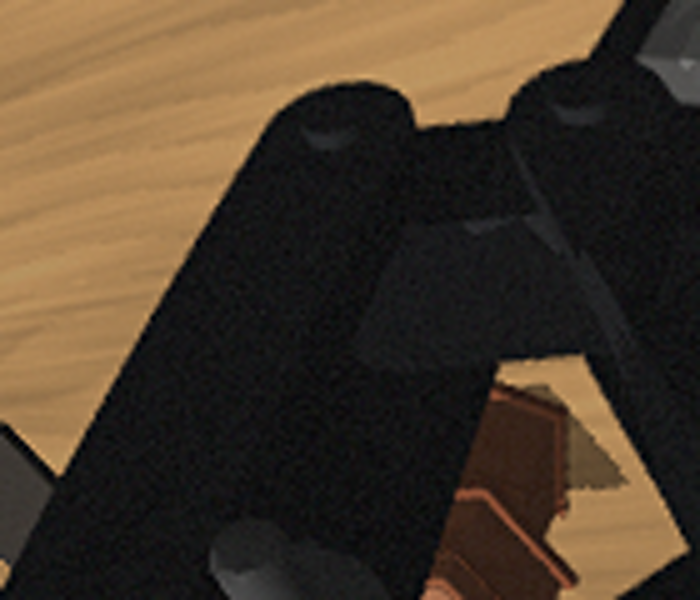

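The move was refused because every row needs all its keys, so this picture is still from the start pose: the fingers fill most of it, with the stack just visible at its lower right. I'll resend the move with full rows.

Emit:
send_rows([
  {"dx": 2,"dy": -2.4,"dz": 1,"roll": 0,"claw": 1},
  {"dx": 4,"dy": -4.8,"dz": 2,"roll": 0,"claw": 1},
  {"dx": 6,"dy": -7.2,"dz": 2,"roll": 0,"claw": 1},
  {"dx": 7,"dy": -9,"dz": 2,"roll": 0,"claw": 1},
  {"dx": 7,"dy": -10,"dz": 2,"roll": 0,"claw": 1},
], grip_force=30)

```text
clock: 0.82
tcp_pos: [0.3913, 0.2829, 0.2423]
orientation: [0.0, 0.191, 0.982, 0.0]
wrist_force: [0.3, -0.5, -0.2]
finger_gap: 0.0855
grip_force: 0.0
```

Emit:
send_rows([
  {"dx": 1,"dy": -2,"dz": 0,"roll": 0,"claw": 1},
  {"dx": 2,"dy": -4,"dz": 0,"roll": 0,"claw": 1},
  {"dx": 3,"dy": -6,"dz": 0,"roll": 0,"claw": 1},
  {"dx": 3,"dy": -7.3,"dz": 0,"roll": 0,"claw": 1},
  {"dx": 3,"dy": -7.3,"dz": 0,"roll": 0,"claw": 1},
])

```text
clock: 1.45
tcp_pos: [0.4649, 0.1001, 0.2421]
orientation: [-0.0, 0.193, 0.981, -0.0]
wrist_force: [-0.7, -0.5, -0.1]
finger_gap: 0.0855
grip_force: 0.0
```

```bash
cat > look.py <<'E'
import sys,pickle
from workcell import *
from h import *
# look.py name x y z half : wrist crop round a world point
n=sys.argv[1];P=[float(a) for a in sys.argv[2:5]];k=int(sys.argv[5])
c=read_camera("wrist");c["fish"]=1;pickle.dump(c,open(n+".pkl","wb"));st=get_state();print(st["tcp_pos"].round(4),st["orientation"].round(4),st["joint_pos"].round(3))
u,v=proj(c,P)[0].astype(int);u=min(max(u,k),560-k);v=min(max(v,k),420-k)
f=600/(2*k);cv2.imwrite(f"pics/{n}.png",cv2.resize(c["image"][v-k:v+k,u-k:u+k],(600,600),interpolation=cv2.INTER_CUBIC));print("off",u-k,v-k,"scale",f,proj(c,P))
E
python3 look.py w2 .4665 .0995 .146 70
```

```text
[0.4648 0.1013 0.2422] [-2.000e-04  1.919e-01  9.814e-01  2.000e-04] [ 0.045  0.11  -0.09   1.371  0.     0.432]
off 214 129 scale 4.285714285714286 [[284.60602971 199.82518197]]
```

View pics/w2.png

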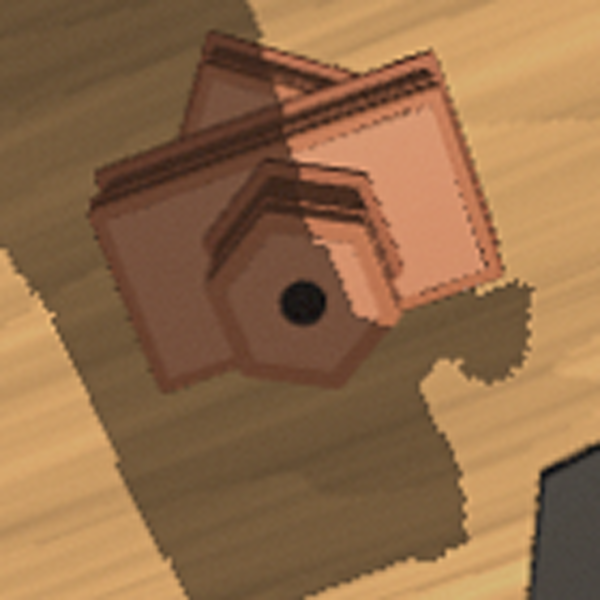

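Wrist view: the hex foot's corners are at about (208,275), (265,208), (365,225), (402,315), (342,387) and (240,370), with the hole at (303,303). The oblong is below it and a corner of the square shows at (210,35).

Run:
```python
import pickle;from h import *
c=pickle.load(open("w2.pkl","rb"));f=lambda x,y,z:at(c,(x+.5)/4.2857-.5+214,(y+.5)/4.2857-.5+129,z)[:2]
h=f(303,303,.146);K=[f(*q,.146) for q in((208,275),(265,208),(365,225),(402,315),(342,387),(240,370))]
m=np.mean(K,0);print("hole",h,"mean",m)
a=[np.degrees(np.arctan2(*(k-m)[::-1]))for k in K];print([(round(x,1),round(x%60,1)) for x in a],[np.hypot(*(k-m)).round(4) for k in K])
for q in((90,208),(437,85),(503,275),(167,390)):print("obl",f(*q,.1).round(4))
```

```text
hole [0.46596586 0.09944065] mean [0.46493558 0.10002579]
[(np.float64(-126.1), np.float64(53.9)), (np.float64(-179.7), np.float64(0.3)), (np.float64(118.7), np.float64(58.7)), (np.float64(57.3), np.float64(57.3)), (np.float64(0.1), np.float64(0.1)), (np.float64(-62.5), np.float64(57.5))] [np.float64(0.0204), np.float64(0.0206), np.float64(0.0199), np.float64(0.0208), np.float64(0.0213), np.float64(0.0208)]
obl [0.437  0.0561]
obl [0.441  0.1435]
obl [0.4901 0.1419]
obl [0.4863 0.0546]
```

Emit:
send_rows([
  {"dx": 0.04,"dy": -0.06,"dz": 0,"roll": 1.3,"claw": 1},
  {"dx": 0.04,"dy": -0.06,"dz": -1,"roll": 2.5,"claw": 1},
  {"dx": 0.04,"dy": -0.06,"dz": -2,"roll": 2.5,"claw": 1},
  {"dx": 0.04,"dy": -0.06,"dz": -2.4,"roll": 2.5,"claw": 1},
  {"dx": 0.04,"dy": -0.06,"dz": -2.4,"roll": 2.5,"claw": 1},
], grip_force=30)

```text
clock: 2.12
tcp_pos: [0.4652, 0.1013, 0.1821]
orientation: [-0.001, 0.017, 1.0, 0.0]
wrist_force: [0.2, -1.0, 0.8]
finger_gap: 0.0852
grip_force: 0.0
```

```bash
python3 -c "
from workcell import *
s=get_state();print(s['tcp_pos'],s['orientation'])"
```

```text
[0.46522716 0.10127905 0.18207983] [-5.93498974e-04  1.67910083e-02  9.99858841e-01  9.09566278e-05]
```

Emit:
send_rows([
  {"dx": 0.02,"dy": -0.06,"dz": -0.8,"roll": 0,"claw": 1},
  {"dx": 0.02,"dy": -0.06,"dz": -1.6,"roll": 0,"claw": 1},
  {"dx": 0.02,"dy": -0.06,"dz": -2.4,"roll": 0,"claw": 1},
  {"dx": 0.02,"dy": -0.06,"dz": -2.8,"roll": 0,"claw": 1},
  {"dx": 0.02,"dy": -0.06,"dz": -2.8,"roll": 0,"claw": 1},
])

```text
clock: 2.75
tcp_pos: [0.4663, 0.0992, 0.1125]
orientation: [-0.0, 0.017, 1.0, 0.0]
wrist_force: [0.9, -0.1, -0.3]
finger_gap: 0.0858
grip_force: 0.0
```

Emit:
send_rows([
  {"dx": 0,"dy": 0,"dz": 0,"roll": 0,"claw": 0},
  {"dx": 0,"dy": 0,"dz": 0,"roll": 0,"claw": -0.4},
  {"dx": 0,"dy": 0,"dz": 0,"roll": 0,"claw": -0.6},
  {"dx": 0,"dy": 0,"dz": 0,"roll": 0,"claw": -0.8},
  {"dx": 0,"dy": 0,"dz": 0,"roll": 0,"claw": -1},
], grip_force=30)

```text
clock: 3.38
tcp_pos: [0.4663, 0.099, 0.1124]
orientation: [0.0, 0.017, 1.0, 0.0]
wrist_force: [0.6, -0.5, -0.1]
finger_gap: -0.0001
grip_force: 0.0
```

Emit:
send_rows([
  {"dx": 0,"dy": 0,"dz": 0,"roll": 0,"claw": -1},
  {"dx": 0,"dy": 0,"dz": 0,"roll": 0,"claw": -1},
  {"dx": 0,"dy": 0,"dz": 0,"roll": 0,"claw": -1},
  {"dx": 0,"dy": 0,"dz": 0,"roll": 0,"claw": -1},
  {"dx": 0,"dy": 0,"dz": 0,"roll": 0,"claw": -1},
])

```text
clock: 4.0
tcp_pos: [0.4663, 0.099, 0.1124]
orientation: [0.0, 0.017, 1.0, 0.0]
wrist_force: [0.1, -0.1, 0.0]
finger_gap: -0.0003
grip_force: 0.0
```

The gripper shut completely without any contact, so I need to look.

```bash
python3 - <<'E'
from workcell import *
from h import *
import pickle
a=read_camera("scene");b=read_camera("top")
pickle.dump((a,b),open("st1.pkl","wb"))
A=cv2.resize(a["image"][60:260,190:340],(390,520));B=cv2.resize(b["image"][180:310,190:292],(408,520))
cv2.imwrite("pics/st1.png",np.hstack([A,B]))
E
python3 look.py w3 .4665 .0995 .146 100
```

```text
[0.4663 0.099  0.1124] [0.     0.0174 0.9998 0.    ] [ 0.041  0.166 -0.347  1.058  0.     0.075]
off 185 167 scale 3.0 [[285.67826061 267.90587592]]
```

View pics/st1.png

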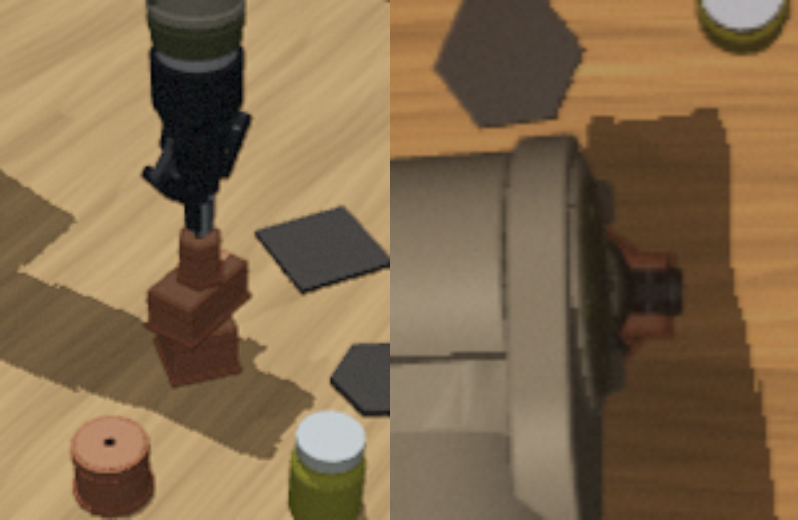

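View pics/w3.png

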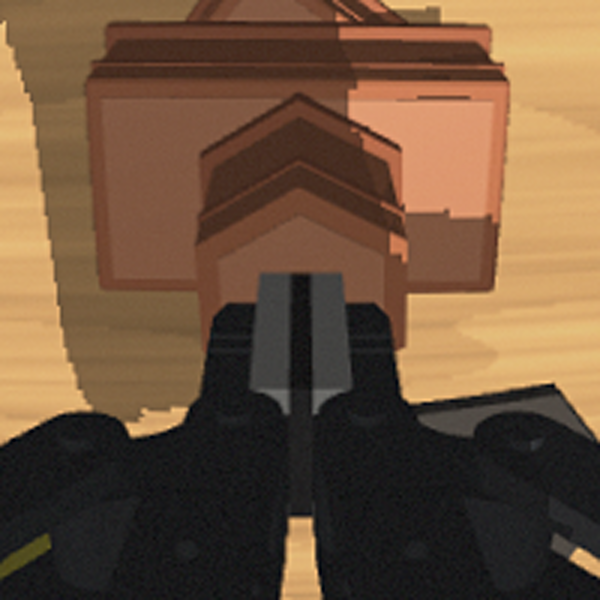

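Run:
```python
from h import *
import pickle
c=pickle.load(open("w3.pkl","rb"))
for P in([.4663,.099,.1124],[.4663,.099,.1314],[.4663,.099,.147]):print(((proj(c,P)[0]-[185,167])*3).round())
s,t=pickle.load(open("st1.pkl","rb"))
for P in([.4663,.099,.1124],[.4663,.099,.147],[.4663,.099,.16]):print((proj(s,P)[0]-[190,60])*2.6)
```

```text
[299. 223.]
[299. 265.]
[299. 305.]
[197.4676205  265.96612437]
[196.80737379 235.33279452]
[196.55148942 223.46058009]
```

The wrist view shows the shut pads at (250–350, 272–390), above the hex foot and not beside it. In the scene view, the fingertips end at the hex's top hole. So the real fingertips are about 35 mm above the reported TCP. I'll raise the arm to clear and calibrate that offset.

Emit:
send_rows([
  {"dx": 0,"dy": 0,"dz": 0.6,"roll": 0,"claw": -1},
  {"dx": 0,"dy": 0,"dz": 1.2,"roll": 0,"claw": -1},
  {"dx": 0,"dy": 0,"dz": 2,"roll": 0,"claw": -1},
  {"dx": 0,"dy": 0,"dz": 2,"roll": 0,"claw": -1},
  {"dx": 0,"dy": 0,"dz": 2,"roll": 0,"claw": -1},
])

```text
clock: 4.78
tcp_pos: [0.4664, 0.099, 0.1624]
orientation: [0.0, 0.017, 1.0, 0.0]
wrist_force: [-0.9, -0.6, -0.5]
finger_gap: -0.0
grip_force: 0.0
```

Run:
```python
from workcell import *
from h import *
import pickle
a=read_camera("scene");w=read_camera("wrist");w["fish"]=1;p=get_state()["tcp_pos"];print(p)
out=[]
for c,k in((a,32),(w,60)):
    u,v=proj(c,p+[0,0,.03])[0].astype(int);im=cv2.resize(c["image"][v-k:v+k,u-k:u+k],(400,400),interpolation=cv2.INTER_CUBIC)
    for z in(0,.01,.02,.03,.04,.05):
        q=((proj(c,p+[0,0,z])[0]-[u-k,v-k]+.5)*200/k-.5).astype(int);cv2.line(im,(int(q[0])-190,int(q[1])),(int(q[0])-130,int(q[1])),(255,255,0),1);cv2.putText(im,str(int(z*1000)),(max(int(q[0])-128,0),int(q[1])+4),0,.4,(255,255,0));cv2.circle(im,tuple(map(int,q)),1,(0,255,255),-1)
    out.append(im)
cv2.imwrite("pics/cal.png",np.hstack(out))
```

```text
[0.46580773 0.09900295 0.1617727 ]
```

View pics/cal.png

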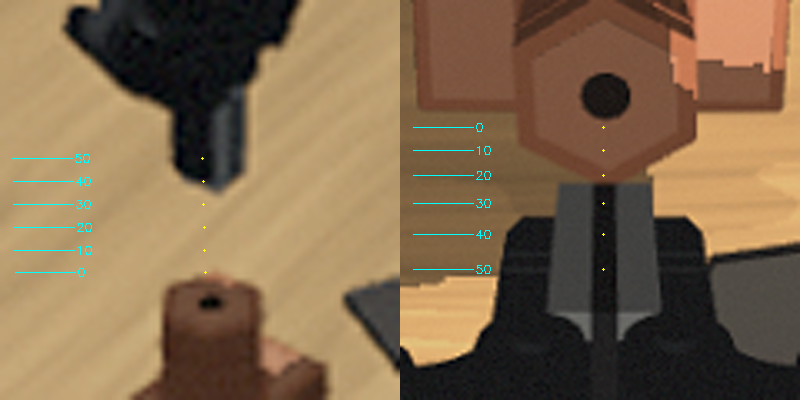

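In the raised view the tips end about 38 mm above the reported TCP on the scene scale (left, row ~183), so I'll treat true tip height as tcp_z + 38 mm. I'll open and go down to a reported z of about 0.075.

Emit:
send_rows([
  {"dx": 0,"dy": 0.02,"dz": 0,"roll": 0,"claw": 1},
  {"dx": 0,"dy": 0.02,"dz": 0,"roll": 0,"claw": 1},
  {"dx": 0,"dy": 0.02,"dz": 0,"roll": 0,"claw": 1},
  {"dx": 0,"dy": 0.02,"dz": -0.5,"roll": 0,"claw": 1},
  {"dx": 0,"dy": 0.02,"dz": -1,"roll": 0,"claw": 1},
])

```text
clock: 5.5
tcp_pos: [0.4661, 0.0995, 0.1363]
orientation: [-0.0, 0.017, 1.0, 0.0]
wrist_force: [0.1, 0.0, 0.1]
finger_gap: 0.0855
grip_force: 0.0
```

Emit:
send_rows([
  {"dx": 0,"dy": 0,"dz": -0.5,"roll": 0,"claw": 1},
  {"dx": 0,"dy": 0,"dz": -1,"roll": 0,"claw": 1},
  {"dx": 0,"dy": 0,"dz": -1.6,"roll": 0,"claw": 1},
  {"dx": 0,"dy": 0,"dz": -2.2,"roll": 0,"claw": 1},
  {"dx": 0,"dy": 0,"dz": -2.5,"roll": 0,"claw": 1},
])

```text
clock: 6.12
tcp_pos: [0.4656, 0.0995, 0.0736]
orientation: [-0.001, 0.017, 1.0, -0.0]
wrist_force: [0.3, 0.5, -0.1]
finger_gap: 0.0851
grip_force: 0.0
```

Emit:
send_rows([
  {"dx": 0,"dy": 0,"dz": 0,"roll": 0,"claw": 0.6},
  {"dx": 0,"dy": 0,"dz": 0,"roll": 0,"claw": 0.3},
  {"dx": 0,"dy": 0,"dz": 0,"roll": 0,"claw": 0.1},
  {"dx": 0,"dy": 0,"dz": 0,"roll": 0,"claw": -0.1},
  {"dx": 0,"dy": 0,"dz": 0,"roll": 0,"claw": -0.3},
], grip_force=25)

```text
clock: 6.75
tcp_pos: [0.4668, 0.0994, 0.0754]
orientation: [0.001, 0.017, 1.0, -0.0]
wrist_force: [-1.4, -0.6, 2.9]
finger_gap: 0.0357
grip_force: 25.1
```

Emit:
send_rows([
  {"dx": 0,"dy": 0,"dz": 0,"roll": 0,"claw": -0.6},
  {"dx": 0,"dy": 0,"dz": 0,"roll": 0,"claw": -1},
  {"dx": 0,"dy": 0,"dz": 0,"roll": 0,"claw": -1},
  {"dx": 0,"dy": 0,"dz": 0,"roll": 0,"claw": -1},
  {"dx": 0,"dy": 0,"dz": 0,"roll": 0,"claw": -1},
])

```text
clock: 7.38
tcp_pos: [0.4667, 0.0994, 0.0753]
orientation: [0.0, 0.017, 1.0, -0.0]
wrist_force: [-0.6, -0.7, 5.6]
finger_gap: 0.0355
grip_force: 25.4
```

Emit:
send_rows([
  {"dx": 0,"dy": 0,"dz": 0.1,"roll": 0,"claw": -1},
  {"dx": 0,"dy": 0,"dz": 0.3,"roll": 0,"claw": -1},
  {"dx": 0,"dy": 0,"dz": 0.8,"roll": 0,"claw": -1},
  {"dx": 0,"dy": 0,"dz": 1.5,"roll": 0,"claw": -1},
  {"dx": 0.4,"dy": 0.2,"dz": 1.8,"roll": 0,"claw": -1},
])

```text
clock: 8.0
tcp_pos: [0.4766, 0.1045, 0.1216]
orientation: [0.001, 0.018, 1.0, 0.0]
wrist_force: [0.2, 1.1, -1.5]
finger_gap: 0.0358
grip_force: 24.8
```

Emit:
send_rows([
  {"dx": 1,"dy": 0.4,"dz": 0,"roll": 0,"claw": -1},
  {"dx": 2.2,"dy": 0.9,"dz": 0,"roll": 0,"claw": -1},
  {"dx": 3.6,"dy": 1.4,"dz": 0,"roll": 0,"claw": -1},
  {"dx": 5,"dy": 1.9,"dz": 0,"roll": 0,"claw": -1},
  {"dx": 5.8,"dy": 2.3,"dz": 0,"roll": 0,"claw": -1},
])

```text
clock: 8.62
tcp_pos: [0.623, 0.1625, 0.1203]
orientation: [0.0, 0.017, 1.0, 0.0]
wrist_force: [-0.9, 0.3, -0.7]
finger_gap: 0.0356
grip_force: 24.8
```

Emit:
send_rows([
  {"dx": 0.4,"dy": 0.1,"dz": -0.2,"roll": 0,"claw": -1},
  {"dx": 0.4,"dy": 0.1,"dz": -0.8,"roll": 0,"claw": -1},
  {"dx": 0.4,"dy": 0.1,"dz": -1.4,"roll": 0,"claw": -1},
  {"dx": 0.4,"dy": 0.1,"dz": -2,"roll": 0,"claw": -1},
  {"dx": 0.4,"dy": 0.1,"dz": -2,"roll": 0,"claw": -1},
])

```text
clock: 9.25
tcp_pos: [0.6293, 0.1641, 0.0678]
orientation: [-0.002, 0.017, 1.0, -0.0]
wrist_force: [-0.5, -0.4, -1.6]
finger_gap: 0.0356
grip_force: 24.9
```

Emit:
send_rows([
  {"dx": 0.1,"dy": 0,"dz": -0.6,"roll": 0,"claw": -1},
  {"dx": 0.1,"dy": 0,"dz": -1.3,"roll": 0,"claw": -1},
  {"dx": 0.1,"dy": 0,"dz": -2,"roll": 0,"claw": -1},
  {"dx": 0.1,"dy": 0,"dz": -2.6,"roll": 0,"claw": -1},
  {"dx": 0.1,"dy": 0,"dz": -2.9,"roll": 0,"claw": -1},
])

```text
clock: 9.88
tcp_pos: [0.6329, 0.1644, -0.0043]
orientation: [-0.001, 0.017, 1.0, -0.0]
wrist_force: [0.2, -0.6, -1.0]
finger_gap: 0.0357
grip_force: 24.9
```

Emit:
send_rows([
  {"dx": 0,"dy": 0,"dz": -0.1,"roll": 0,"claw": -1},
  {"dx": 0,"dy": 0,"dz": -0.2,"roll": 0,"claw": -1},
  {"dx": 0,"dy": 0,"dz": -0.3,"roll": 0,"claw": -1},
  {"dx": 0,"dy": 0,"dz": -0.4,"roll": 0,"claw": -1},
  {"dx": 0,"dy": 0,"dz": -0.4,"roll": 0,"claw": -1},
])

```text
clock: 10.5
tcp_pos: [0.6337, 0.1645, -0.0127]
orientation: [-0.0, 0.017, 1.0, 0.0]
wrist_force: [0.1, -0.5, -0.5]
finger_gap: 0.0358
grip_force: 24.9
```

Not yet touching; continue slowly, sensing force.

Emit:
send_rows([
  {"dx": -0.04,"dy": 0,"dz": -0.05,"roll": 0,"claw": -1},
  {"dx": -0.04,"dy": 0,"dz": -0.1,"roll": 0,"claw": -1},
  {"dx": -0.04,"dy": 0,"dz": -0.15,"roll": 0,"claw": -1},
  {"dx": -0.04,"dy": 0,"dz": -0.15,"roll": 0,"claw": -1},
  {"dx": -0.04,"dy": 0,"dz": -0.15,"roll": 0,"claw": -1},
])

```text
clock: 11.12
tcp_pos: [0.6328, 0.1645, -0.0164]
orientation: [-0.0, 0.017, 1.0, 0.0]
wrist_force: [-0.2, 0.0, -0.8]
finger_gap: 0.036
grip_force: 24.9
```

Emit:
send_rows([
  {"dx": 0,"dy": 0,"dz": -0.05,"roll": 0,"claw": -1},
  {"dx": 0,"dy": 0,"dz": -0.08,"roll": 0,"claw": -1},
  {"dx": 0,"dy": 0,"dz": -0.12,"roll": 0,"claw": -1},
  {"dx": 0,"dy": 0,"dz": -0.12,"roll": 0,"claw": -1},
  {"dx": 0,"dy": 0,"dz": -0.12,"roll": 0,"claw": -1},
])

```text
clock: 11.75
tcp_pos: [0.633, 0.1645, -0.0166]
orientation: [0.001, 0.017, 1.0, 0.0]
wrist_force: [-5.9, -2.0, 13.2]
finger_gap: 0.0358
grip_force: 26.3
```

Emit:
send_rows([
  {"dx": 0,"dy": 0,"dz": 0.1,"roll": 0,"claw": -0.2},
  {"dx": 0,"dy": 0,"dz": 0.1,"roll": 0,"claw": 0.2},
  {"dx": 0,"dy": 0,"dz": 0.1,"roll": 0,"claw": 0.6},
  {"dx": 0,"dy": 0,"dz": 0.1,"roll": 0,"claw": 1},
  {"dx": 0,"dy": 0,"dz": 0.1,"roll": 0,"claw": 1},
])

```text
clock: 12.38
tcp_pos: [0.6327, 0.1645, -0.0171]
orientation: [-0.0, 0.017, 1.0, 0.0]
wrist_force: [-0.6, -0.0, 0.1]
finger_gap: 0.0855
grip_force: 0.0
```

Emit:
send_rows([
  {"dx": 0,"dy": 0,"dz": 0.4,"roll": 0,"claw": 1},
  {"dx": 0,"dy": 0,"dz": 1.2,"roll": 0,"claw": 1},
  {"dx": 0,"dy": 0,"dz": 2.4,"roll": 0,"claw": 1},
  {"dx": 0,"dy": 0,"dz": 4,"roll": -1,"claw": 1},
  {"dx": 0,"dy": 0,"dz": 6,"roll": -2.3,"claw": 1},
])

```text
clock: 13.0
tcp_pos: [0.6321, 0.1644, 0.1342]
orientation: [-0.001, 0.18, 0.984, -0.0]
wrist_force: [1.7, 0.2, -0.4]
finger_gap: 0.0855
grip_force: 0.0
```

Emit:
send_rows([
  {"dx": -1.2,"dy": -0.5,"dz": 1,"roll": -1.3,"claw": 1},
  {"dx": -3,"dy": -1.2,"dz": 1,"roll": -2.6,"claw": 1},
  {"dx": -5,"dy": -2,"dz": 1,"roll": -3.9,"claw": 1},
  {"dx": -6.4,"dy": -2.5,"dz": 1,"roll": -5.2,"claw": 1},
  {"dx": -6.8,"dy": -2.6,"dz": 1,"roll": -6.5,"claw": 1},
])

```text
clock: 13.62
tcp_pos: [0.4606, 0.099, 0.1592]
orientation: [0.0, 0.593, 0.805, 0.0]
wrist_force: [0.8, 1.0, 0.9]
finger_gap: 0.0853
grip_force: 0.0
```

Emit:
send_rows([
  {"dx": 0,"dy": 0,"dz": 0,"roll": -1.3,"claw": 1},
  {"dx": 0,"dy": 0,"dz": 0,"roll": -2.5,"claw": 1},
  {"dx": 0,"dy": 0,"dz": 0,"roll": -2.5,"claw": 1},
  {"dx": 0,"dy": 0,"dz": 0,"roll": -2.5,"claw": 1},
  {"dx": 0,"dy": 0,"dz": 0,"roll": -2.5,"claw": 1},
])

```text
clock: 14.25
tcp_pos: [0.4629, 0.0996, 0.1583]
orientation: [0.0, 0.721, 0.693, 0.0]
wrist_force: [0.1, 0.2, -0.5]
finger_gap: 0.0855
grip_force: 0.0
```

```bash
python3 look.py w4 .464 .098 .1 90
```

```text
[0.4628 0.0996 0.1582] [0.     0.7213 0.6926 0.    ] [ 0.042  0.132 -0.271  1.168  0.     1.653]
off 195 123 scale 3.3333333333333335 [[285.88450587 213.90027798]]
```

View pics/w4.png

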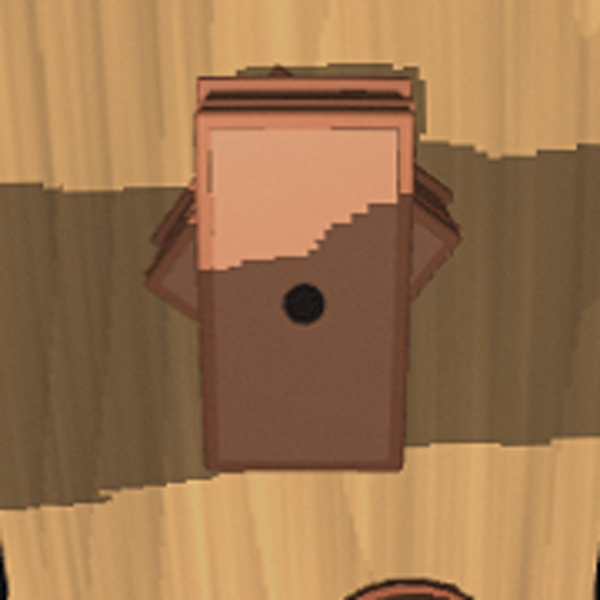

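The oblong foot is square to the tool, with corners (195,112), (413,112), (403,470) and (205,470), and its hole at (303,303). The square's corners show at (147,278) and (460,238).

Run:
```python
import pickle;from h import *
c=pickle.load(open("w4.pkl","rb"));f=lambda x,y,z:at(c,(x+.5)/3.3333-.5+195,(y+.5)/3.3333-.5+123,z)[:2].round(4)
print("hole",f(303,303,.1),[f(*q,.1) for q in((195,112),(413,112),(403,470),(205,470))],"sq",f(147,278,.055),f(460,238,.055))
```

```text
hole [0.4638 0.0983] [array([0.4414, 0.1443]), array([0.4902, 0.1423]), array([0.4869, 0.0533]), array([0.4376, 0.0553])] sq [0.4203 0.0921] [0.5071 0.1001]
```

Emit:
send_rows([
  {"dx": 0.05,"dy": -0.04,"dz": -0.8,"roll": 0,"claw": 1},
  {"dx": 0.05,"dy": -0.04,"dz": -1.8,"roll": 0,"claw": 1},
  {"dx": 0.05,"dy": -0.04,"dz": -2.8,"roll": 0,"claw": 1},
  {"dx": 0.05,"dy": -0.04,"dz": -3.8,"roll": 0,"claw": 1},
  {"dx": 0.05,"dy": -0.04,"dz": -4.6,"roll": 0,"claw": 1},
])

```text
clock: 14.92
tcp_pos: [0.4637, 0.0985, 0.0421]
orientation: [-0.0, 0.721, 0.693, -0.0]
wrist_force: [-0.4, -0.5, 0.3]
finger_gap: 0.0855
grip_force: 0.0
```

Emit:
send_rows([
  {"dx": 0,"dy": 0,"dz": -0.3,"roll": 0,"claw": 1},
  {"dx": 0,"dy": 0,"dz": -0.6,"roll": 0,"claw": 1},
  {"dx": 0,"dy": 0,"dz": -0.6,"roll": 0,"claw": 0.7},
  {"dx": 0,"dy": 0,"dz": -0.6,"roll": 0,"claw": 0.5},
  {"dx": 0,"dy": 0,"dz": -0.6,"roll": 0,"claw": 0.3},
])

```text
clock: 15.55
tcp_pos: [0.4646, 0.0985, 0.0287]
orientation: [0.0, 0.722, 0.692, 0.0]
wrist_force: [-0.5, 0.4, 0.2]
finger_gap: 0.0557
grip_force: 0.0
```

Emit:
send_rows([
  {"dx": 0,"dy": 0,"dz": 0,"roll": 0,"claw": 0.1},
  {"dx": 0,"dy": 0,"dz": 0,"roll": 0,"claw": -0.2},
  {"dx": 0,"dy": 0,"dz": 0,"roll": 0,"claw": -0.6},
  {"dx": 0,"dy": 0,"dz": 0,"roll": 0,"claw": -1},
  {"dx": 0,"dy": 0,"dz": 0,"roll": 0,"claw": -1},
], grip_force=40)

```text
clock: 16.18
tcp_pos: [0.4646, 0.0986, 0.0288]
orientation: [0.0, 0.722, 0.692, 0.0]
wrist_force: [-1.3, -0.4, 5.3]
finger_gap: 0.0494
grip_force: 42.7
```

Emit:
send_rows([
  {"dx": 0,"dy": 0,"dz": 0.1,"roll": 0,"claw": -1},
  {"dx": 0,"dy": 0,"dz": 0.3,"roll": 0,"claw": -1},
  {"dx": 0,"dy": 0,"dz": 0.9,"roll": 0,"claw": -1},
  {"dx": 0,"dy": 0,"dz": 1.7,"roll": 0,"claw": -1},
  {"dx": 0,"dy": -0.5,"dz": 2.4,"roll": 0,"claw": -1},
])

```text
clock: 16.8
tcp_pos: [0.4643, 0.0863, 0.0896]
orientation: [0.0, 0.721, 0.693, 0.0]
wrist_force: [0.1, 0.2, -2.3]
finger_gap: 0.0495
grip_force: 42.0
```

Emit:
send_rows([
  {"dx": 0,"dy": -1,"dz": 0,"roll": 0,"claw": -1},
  {"dx": 0,"dy": -2.5,"dz": 0,"roll": 0,"claw": -1},
  {"dx": 0,"dy": -4.2,"dz": 0,"roll": 0,"claw": -1},
  {"dx": 0.2,"dy": -6,"dz": 0,"roll": 0,"claw": -1},
  {"dx": 0.4,"dy": -7.8,"dz": 0,"roll": 0,"claw": -1},
])

```text
clock: 17.42
tcp_pos: [0.4744, -0.1105, 0.0892]
orientation: [0.001, 0.722, 0.692, 0.0]
wrist_force: [1.0, -0.1, -1.5]
finger_gap: 0.0496
grip_force: 42.0
```

Emit:
send_rows([
  {"dx": 0.1,"dy": -1.8,"dz": 0,"roll": 0.3,"claw": -1},
  {"dx": 0.2,"dy": -3.6,"dz": 0,"roll": 0.6,"claw": -1},
  {"dx": 0.4,"dy": -5.4,"dz": 0,"roll": 0.86,"claw": -1},
  {"dx": 0.4,"dy": -7,"dz": 0,"roll": 0.86,"claw": -1},
  {"dx": 0.4,"dy": -7.8,"dz": 0,"roll": 0.86,"claw": -1},
])

```text
clock: 18.05
tcp_pos: [0.4842, -0.3062, 0.0888]
orientation: [0.001, 0.68, 0.734, 0.0]
wrist_force: [-0.5, -0.4, -1.6]
finger_gap: 0.0495
grip_force: 42.0
```

Emit:
send_rows([
  {"dx": 0,"dy": 0,"dz": 0,"roll": 0,"claw": -1},
  {"dx": 0,"dy": 0,"dz": -0.6,"roll": 0,"claw": -1},
  {"dx": 0,"dy": 0,"dz": -1.2,"roll": 0,"claw": -1},
  {"dx": 0,"dy": 0,"dz": -1.8,"roll": 0,"claw": -1},
  {"dx": 0,"dy": 0,"dz": -2.2,"roll": 0,"claw": -1},
])

```text
clock: 18.68
tcp_pos: [0.4834, -0.3028, 0.0314]
orientation: [-0.001, 0.679, 0.735, 0.0]
wrist_force: [-1.3, -0.4, -1.8]
finger_gap: 0.0497
grip_force: 42.0
```

Emit:
send_rows([
  {"dx": 0.03,"dy": -0.05,"dz": -0.4,"roll": 0,"claw": -1},
  {"dx": 0.03,"dy": -0.05,"dz": -0.9,"roll": 0,"claw": -1},
  {"dx": 0.03,"dy": -0.05,"dz": -1.4,"roll": 0,"claw": -1},
  {"dx": 0.03,"dy": -0.05,"dz": -1.7,"roll": 0,"claw": -1},
  {"dx": 0.03,"dy": -0.05,"dz": -1.8,"roll": 0,"claw": -1},
])

```text
clock: 19.3
tcp_pos: [0.4844, -0.305, -0.0126]
orientation: [-0.0, 0.679, 0.734, -0.0]
wrist_force: [0.1, 0.0, -1.5]
finger_gap: 0.0495
grip_force: 42.0
```

Emit:
send_rows([
  {"dx": 0,"dy": 0,"dz": -0.04,"roll": 0,"claw": -1},
  {"dx": 0,"dy": 0,"dz": -0.08,"roll": 0,"claw": -1},
  {"dx": 0,"dy": 0,"dz": -0.12,"roll": 0,"claw": -1},
  {"dx": 0,"dy": 0,"dz": -0.16,"roll": 0,"claw": -1},
  {"dx": 0,"dy": 0,"dz": -0.16,"roll": 0,"claw": -1},
])

```text
clock: 19.92
tcp_pos: [0.4848, -0.3052, -0.0159]
orientation: [0.0, 0.679, 0.734, 0.0]
wrist_force: [-0.1, 0.0, -1.6]
finger_gap: 0.0495
grip_force: 42.0
```

Emit:
send_rows([
  {"dx": 0,"dy": 0,"dz": -0.05,"roll": 0,"claw": -1},
  {"dx": 0,"dy": 0,"dz": -0.1,"roll": 0,"claw": -1},
  {"dx": 0,"dy": 0,"dz": -0.13,"roll": 0,"claw": -1},
  {"dx": 0,"dy": 0,"dz": -0.13,"roll": 0,"claw": -1},
  {"dx": 0,"dy": 0,"dz": -0.13,"roll": 0,"claw": -1},
])

```text
clock: 20.55
tcp_pos: [0.4848, -0.3052, -0.0182]
orientation: [0.0, 0.679, 0.734, 0.0]
wrist_force: [-0.8, 0.9, 4.9]
finger_gap: 0.0494
grip_force: 42.7
```

Emit:
send_rows([
  {"dx": 0,"dy": 0,"dz": 0.05,"roll": 0,"claw": 0.1},
  {"dx": 0,"dy": 0,"dz": 0.05,"roll": 0,"claw": 0.4},
  {"dx": 0,"dy": 0,"dz": 0.05,"roll": 0,"claw": 0.7},
  {"dx": 0,"dy": 0,"dz": 0.05,"roll": 0,"claw": 1},
  {"dx": 0,"dy": 0,"dz": 0.05,"roll": 0,"claw": 1},
])

```text
clock: 21.18
tcp_pos: [0.4848, -0.3052, -0.0179]
orientation: [0.0, 0.679, 0.734, 0.0]
wrist_force: [0.4, -0.4, 0.9]
finger_gap: 0.0854
grip_force: 0.0
```

Emit:
send_rows([
  {"dx": 0,"dy": 0,"dz": 0.4,"roll": 0,"claw": 1},
  {"dx": 0,"dy": 0,"dz": 1.2,"roll": 0,"claw": 1},
  {"dx": 0,"dy": 0,"dz": 2.4,"roll": 0,"claw": 1},
  {"dx": 0,"dy": 0.2,"dz": 4,"roll": 0,"claw": 1},
  {"dx": 0,"dy": 1,"dz": 5.2,"roll": 0,"claw": 1},
])

```text
clock: 21.8
tcp_pos: [0.4855, -0.2812, 0.1146]
orientation: [0.001, 0.679, 0.734, 0.0]
wrist_force: [0.2, -0.5, 0.1]
finger_gap: 0.0853
grip_force: 0.0
```

Emit:
send_rows([
  {"dx": 0.1,"dy": 1.6,"dz": 0,"roll": 0,"claw": 1},
  {"dx": 0.2,"dy": 3.6,"dz": 0,"roll": 0,"claw": 1},
  {"dx": 0.4,"dy": 5.6,"dz": 0,"roll": 0,"claw": 1},
  {"dx": 0.4,"dy": 7.4,"dz": 0,"roll": 0,"claw": 1},
  {"dx": 0.4,"dy": 8,"dz": 0,"roll": 0,"claw": 1},
])

```text
clock: 22.42
tcp_pos: [0.4946, -0.0781, 0.1129]
orientation: [0.0, 0.678, 0.735, 0.0]
wrist_force: [0.8, 0.3, -0.8]
finger_gap: 0.0856
grip_force: 0.0
```

Emit:
send_rows([
  {"dx": 0,"dy": 0,"dz": 0,"roll": 0,"claw": 1},
  {"dx": 0,"dy": 0,"dz": 0,"roll": 0,"claw": 1},
  {"dx": 0,"dy": 0,"dz": 0,"roll": 0,"claw": 1},
  {"dx": 0,"dy": 0,"dz": 0,"roll": 0,"claw": 1},
  {"dx": 0,"dy": 0,"dz": 0,"roll": 0,"claw": 1},
])

```text
clock: 23.05
tcp_pos: [0.4948, -0.0807, 0.112]
orientation: [-0.0, 0.679, 0.734, -0.0]
wrist_force: [0.4, 0.5, 0.4]
finger_gap: 0.0854
grip_force: 0.0
```

```bash
cat > hole.py <<'E'
# drain-hole finder in the wrist view: hole.py name x y z
import sys,pickle
from workcell import *
from h import *
n=sys.argv[1];P=np.array([float(a) for a in sys.argv[2:5]])
c=read_camera("wrist");c["fish"]=1;pickle.dump(c,open(n+".pkl","wb"));cv2.imwrite(f"pics/{n}.png",c["image"])
u,v=proj(c,P)[0].astype(int);k=22;g=cv2.cvtColor(c["image"][v-k:v+k,u-k:u+k],cv2.COLOR_BGR2GRAY)
m=(g<40).astype(np.uint8);_,l,s,ce=cv2.connectedComponentsWithStats(m)
print(get_state()["tcp_pos"].round(4),[(at(c,*(ce[i]+[u-k,v-k]),P[2]).round(4),s[i,4]) for i in range(1,len(s)) if 15<s[i,4]<400])
E
python3 hole.py w5 .4958 -.0802 .055
```

```text
[ 0.4948 -0.0806  0.112 ] [(array([ 0.496 , -0.0806,  0.055 ]), np.int32(103))]
```

Emit:
send_rows([
  {"dx": 0.05,"dy": 0,"dz": -0.8,"roll": 0,"claw": 1},
  {"dx": 0.05,"dy": 0,"dz": -1.8,"roll": 0,"claw": 1},
  {"dx": 0.05,"dy": 0,"dz": -2.8,"roll": 0,"claw": 1},
  {"dx": 0.05,"dy": 0,"dz": -3.8,"roll": 0,"claw": 1},
  {"dx": 0.05,"dy": 0,"dz": -4.6,"roll": 0,"claw": 1},
])

```text
clock: 23.72
tcp_pos: [0.4957, -0.0802, -0.0039]
orientation: [-0.0, 0.679, 0.734, -0.0]
wrist_force: [0.2, -0.4, 0.3]
finger_gap: 0.0859
grip_force: 0.0
```

Emit:
send_rows([
  {"dx": 0,"dy": 0,"dz": -0.3,"roll": 0,"claw": 1},
  {"dx": 0,"dy": 0,"dz": -0.6,"roll": 0,"claw": 1},
  {"dx": 0,"dy": 0,"dz": -0.6,"roll": 0,"claw": 0.8},
  {"dx": 0,"dy": 0,"dz": -0.6,"roll": 0,"claw": 0.6},
  {"dx": 0,"dy": 0,"dz": -0.6,"roll": 0,"claw": 0.4},
])

```text
clock: 24.35
tcp_pos: [0.4964, -0.0805, -0.0169]
orientation: [0.001, 0.679, 0.734, 0.0]
wrist_force: [-1.3, -0.5, 5.7]
finger_gap: 0.0649
grip_force: 44.1
```

Emit:
send_rows([
  {"dx": 0,"dy": 0,"dz": 0,"roll": 0,"claw": 0.1},
  {"dx": 0,"dy": 0,"dz": 0,"roll": 0,"claw": -0.2},
  {"dx": 0,"dy": 0,"dz": 0,"roll": 0,"claw": -0.6},
  {"dx": 0,"dy": 0,"dz": 0,"roll": 0,"claw": -1},
  {"dx": 0,"dy": 0,"dz": 0,"roll": 0,"claw": -1},
], grip_force=45)

```text
clock: 24.98
tcp_pos: [0.4964, -0.0805, -0.0169]
orientation: [0.001, 0.679, 0.734, 0.0]
wrist_force: [-1.2, 1.5, 5.9]
finger_gap: 0.0651
grip_force: 48.1
```

Emit:
send_rows([
  {"dx": 0,"dy": 0,"dz": 0.1,"roll": 0,"claw": -1},
  {"dx": 0,"dy": 0,"dz": 0.3,"roll": 0,"claw": -1},
  {"dx": 0,"dy": 0,"dz": 0.8,"roll": 0,"claw": -1},
  {"dx": 0,"dy": 0,"dz": 1.4,"roll": 0,"claw": -1},
  {"dx": 0.4,"dy": -0.2,"dz": 1.6,"roll": 0,"claw": -1},
])

```text
clock: 25.6
tcp_pos: [0.5069, -0.0854, 0.0238]
orientation: [0.001, 0.679, 0.734, 0.0]
wrist_force: [0.9, -0.3, -3.3]
finger_gap: 0.0647
grip_force: 50.7
```

Emit:
send_rows([
  {"dx": 1,"dy": -0.6,"dz": 0,"roll": 0,"claw": -1},
  {"dx": 2.2,"dy": -1.2,"dz": 0,"roll": 0,"claw": -1},
  {"dx": 3.6,"dy": -2,"dz": 0,"roll": 0,"claw": -1},
  {"dx": 4.8,"dy": -2.7,"dz": 0,"roll": 0,"claw": -1},
  {"dx": 5.6,"dy": -3.1,"dz": 0,"roll": 0,"claw": -1},
])

```text
clock: 26.22
tcp_pos: [0.6483, -0.1644, 0.022]
orientation: [0.001, 0.679, 0.734, 0.0]
wrist_force: [0.5, -0.1, -4.1]
finger_gap: 0.0649
grip_force: 50.9
```

Emit:
send_rows([
  {"dx": 0,"dy": 0,"dz": 0,"roll": 0,"claw": -1},
  {"dx": 0,"dy": 0,"dz": 0,"roll": 0,"claw": -1},
  {"dx": 0,"dy": 0,"dz": -0.3,"roll": 0,"claw": -1},
  {"dx": 0,"dy": 0,"dz": -0.7,"roll": 0,"claw": -1},
  {"dx": 0,"dy": 0,"dz": -0.8,"roll": 0,"claw": -1},
])

```text
clock: 26.85
tcp_pos: [0.6448, -0.1621, 0.0008]
orientation: [-0.001, 0.679, 0.734, -0.0]
wrist_force: [-0.2, -0.0, -4.2]
finger_gap: 0.0647
grip_force: 51.1
```

Emit:
send_rows([
  {"dx": 0.05,"dy": -0.03,"dz": -0.1,"roll": 0,"claw": -1},
  {"dx": 0.05,"dy": -0.03,"dz": -0.2,"roll": 0,"claw": -1},
  {"dx": 0.05,"dy": -0.03,"dz": -0.3,"roll": 0,"claw": -1},
  {"dx": 0.05,"dy": -0.03,"dz": -0.3,"roll": 0,"claw": -1},
  {"dx": 0.05,"dy": -0.03,"dz": -0.3,"roll": 0,"claw": -1},
])

```text
clock: 27.48
tcp_pos: [0.6474, -0.1635, -0.0053]
orientation: [0.0, 0.679, 0.734, 0.0]
wrist_force: [0.6, -0.8, -2.7]
finger_gap: 0.0648
grip_force: 51.1
```

Emit:
send_rows([
  {"dx": 0,"dy": 0,"dz": -0.04,"roll": 0,"claw": -1},
  {"dx": 0,"dy": 0,"dz": -0.08,"roll": 0,"claw": -1},
  {"dx": 0,"dy": 0,"dz": -0.12,"roll": 0,"claw": -1},
  {"dx": 0,"dy": 0,"dz": -0.12,"roll": 0,"claw": -1},
  {"dx": 0,"dy": 0,"dz": -0.12,"roll": 0,"claw": -1},
])

```text
clock: 28.1
tcp_pos: [0.6473, -0.1635, -0.0084]
orientation: [0.0, 0.679, 0.734, 0.0]
wrist_force: [0.0, -0.5, -3.8]
finger_gap: 0.0648
grip_force: 51.1
```

Emit:
send_rows([
  {"dx": 0,"dy": 0,"dz": -0.04,"roll": 0,"claw": -1},
  {"dx": 0,"dy": 0,"dz": -0.08,"roll": 0,"claw": -1},
  {"dx": 0,"dy": 0,"dz": -0.12,"roll": 0,"claw": -1},
  {"dx": 0,"dy": 0,"dz": -0.12,"roll": 0,"claw": -1},
  {"dx": 0,"dy": 0,"dz": -0.12,"roll": 0,"claw": -1},
])

```text
clock: 28.72
tcp_pos: [0.6476, -0.1636, -0.0089]
orientation: [0.001, 0.679, 0.734, 0.0]
wrist_force: [-4.6, 1.7, 11.5]
finger_gap: 0.0648
grip_force: 52.5
```

Emit:
send_rows([
  {"dx": 0,"dy": 0,"dz": 0.08,"roll": 0,"claw": 0.4},
  {"dx": 0,"dy": 0,"dz": 0.08,"roll": 0,"claw": 0.6},
  {"dx": 0,"dy": 0,"dz": 0.08,"roll": 0,"claw": 0.8},
  {"dx": 0,"dy": 0,"dz": 0.08,"roll": 0,"claw": 1},
  {"dx": 0,"dy": 0,"dz": 0.08,"roll": 0,"claw": 1},
])

```text
clock: 29.35
tcp_pos: [0.6474, -0.1635, -0.0095]
orientation: [0.0, 0.679, 0.734, 0.0]
wrist_force: [-0.7, 1.0, -0.5]
finger_gap: 0.0857
grip_force: 0.0
```

Emit:
send_rows([
  {"dx": 0,"dy": 0,"dz": 0.4,"roll": 0,"claw": 1},
  {"dx": 0,"dy": 0,"dz": 1.2,"roll": 0,"claw": 1},
  {"dx": 0,"dy": 0,"dz": 2.4,"roll": 0,"claw": 1},
  {"dx": -0.2,"dy": 0.3,"dz": 4,"roll": 1,"claw": 1},
  {"dx": -0.9,"dy": 1.2,"dz": 5,"roll": 2.2,"claw": 1},
])

```text
clock: 29.98
tcp_pos: [0.6263, -0.1345, 0.1185]
orientation: [0.002, 0.557, 0.831, 0.001]
wrist_force: [0.4, 0.4, -0.6]
finger_gap: 0.0853
grip_force: 0.0
```

Emit:
send_rows([
  {"dx": -1.3,"dy": 1.8,"dz": 0,"roll": 1.3,"claw": 1},
  {"dx": -2.6,"dy": 3.7,"dz": 0,"roll": 2.5,"claw": 1},
  {"dx": -4,"dy": 5.6,"dz": 0,"roll": 3.5,"claw": 1},
  {"dx": -5.5,"dy": 7.6,"dz": 0,"roll": 3.5,"claw": 1},
  {"dx": -6.5,"dy": 9.2,"dz": 0,"roll": 3.5,"claw": 1},
])

```text
clock: 30.6
tcp_pos: [0.4606, 0.0981, 0.1165]
orientation: [0.0, 0.341, 0.94, 0.0]
wrist_force: [1.4, 0.2, 0.6]
finger_gap: 0.0855
grip_force: 0.0
```

Emit:
send_rows([
  {"dx": 0,"dy": 0,"dz": 0,"roll": 0,"claw": 1},
  {"dx": 0,"dy": 0,"dz": 0,"roll": 0,"claw": 1},
  {"dx": 0,"dy": 0,"dz": 0,"roll": 0,"claw": 1},
  {"dx": 0,"dy": 0,"dz": 0,"roll": 0,"claw": 1},
  {"dx": 0,"dy": 0,"dz": 0,"roll": 0,"claw": 1},
])

```text
clock: 31.22
tcp_pos: [0.4626, 0.0959, 0.1155]
orientation: [-0.0, 0.342, 0.94, -0.0]
wrist_force: [0.1, -0.4, -0.2]
finger_gap: 0.0857
grip_force: 0.0
```

```bash
python3 look.py w6 .463 .0955 .055 75; python3 hole.py w6b .463 .0955 .055
```

```text
[0.4625 0.096  0.1154] [-1.000e-04  3.418e-01  9.398e-01 -0.000e+00] [ 0.034  0.156 -0.351  1.064  0.     0.732]
off 209 136 scale 4.0 [[284.33713696 211.32752775]]
[0.4625 0.0961 0.1155] [(array([0.4635, 0.0947, 0.055 ]), np.int32(102))]
```

View pics/w6.png

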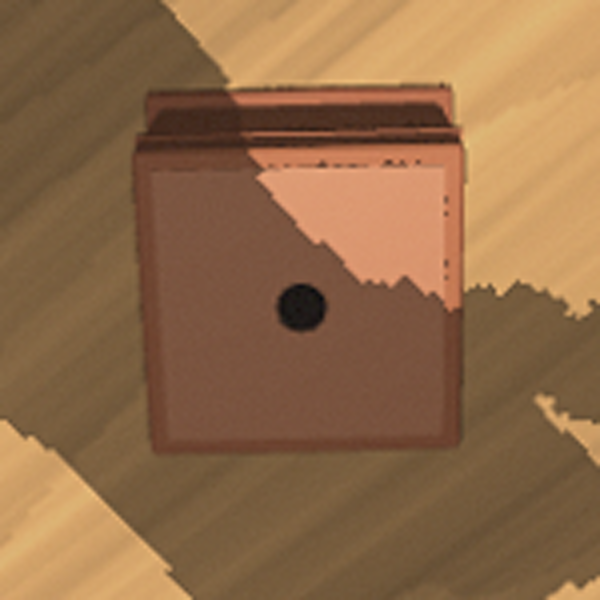

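The square foot's corners are at (137,148), (462,140), (458,442) and (155,452), with its hole at (302,307). It is turned about 1.7° relative to the tool, and its centre is (0.4635, 0.0947).

Emit:
send_rows([
  {"dx": 0.04,"dy": -0.05,"dz": -0.8,"roll": 0.2,"claw": 1},
  {"dx": 0.04,"dy": -0.05,"dz": -1.8,"roll": 0.2,"claw": 1},
  {"dx": 0.04,"dy": -0.05,"dz": -2.8,"roll": 0.2,"claw": 1},
  {"dx": 0.04,"dy": -0.05,"dz": -3.8,"roll": 0.2,"claw": 1},
  {"dx": 0.04,"dy": -0.05,"dz": -4.6,"roll": 0.2,"claw": 1},
])

```text
clock: 31.95
tcp_pos: [0.463, 0.0952, -0.0004]
orientation: [-0.0, 0.328, 0.945, -0.0]
wrist_force: [-0.2, 0.3, -0.1]
finger_gap: 0.0852
grip_force: 0.0
```

Emit:
send_rows([
  {"dx": 0,"dy": 0,"dz": -0.3,"roll": 0,"claw": 1},
  {"dx": 0,"dy": 0,"dz": -0.7,"roll": 0,"claw": 1},
  {"dx": 0,"dy": 0,"dz": -0.7,"roll": 0,"claw": 0.8},
  {"dx": 0,"dy": 0,"dz": -0.7,"roll": 0,"claw": 0.6},
  {"dx": 0,"dy": 0,"dz": -0.7,"roll": 0,"claw": 0.4},
])

```text
clock: 32.58
tcp_pos: [0.464, 0.0952, -0.016]
orientation: [0.001, 0.328, 0.945, 0.0]
wrist_force: [-0.4, -0.5, 4.6]
finger_gap: 0.0636
grip_force: 51.1
```

Emit:
send_rows([
  {"dx": 0,"dy": 0,"dz": 0,"roll": 0,"claw": 0.1},
  {"dx": 0,"dy": 0,"dz": 0,"roll": 0,"claw": -0.2},
  {"dx": 0,"dy": 0,"dz": 0,"roll": 0,"claw": -0.6},
  {"dx": 0,"dy": 0,"dz": 0,"roll": 0,"claw": -1},
  {"dx": 0,"dy": 0,"dz": 0,"roll": 0,"claw": -1},
], grip_force=45)

```text
clock: 33.2
tcp_pos: [0.4639, 0.0952, -0.016]
orientation: [0.001, 0.328, 0.945, 0.0]
wrist_force: [0.1, 0.4, 6.4]
finger_gap: 0.0629
grip_force: 51.3
```

Emit:
send_rows([
  {"dx": 0,"dy": 0,"dz": 0.1,"roll": 0,"claw": -1},
  {"dx": 0,"dy": 0,"dz": 0.3,"roll": 0,"claw": -1},
  {"dx": 0,"dy": 0,"dz": 0.8,"roll": 0,"claw": -1},
  {"dx": 0,"dy": 0,"dz": 1.4,"roll": 0,"claw": -1},
  {"dx": 0,"dy": 0.4,"dz": 1.6,"roll": 0,"claw": -1},
])

```text
clock: 33.83
tcp_pos: [0.4644, 0.1054, 0.0245]
orientation: [0.001, 0.329, 0.944, 0.001]
wrist_force: [0.7, -0.2, -2.6]
finger_gap: 0.0631
grip_force: 50.4
```

Emit:
send_rows([
  {"dx": 0.1,"dy": 1.2,"dz": 0,"roll": 0.2,"claw": -1},
  {"dx": 0.2,"dy": 2.6,"dz": 0,"roll": 0.4,"claw": -1},
  {"dx": 0.4,"dy": 4.2,"dz": 0,"roll": 0.6,"claw": -1},
  {"dx": 0.6,"dy": 5.8,"dz": 0,"roll": 0.85,"claw": -1},
  {"dx": 0.7,"dy": 7,"dz": 0,"roll": 0.85,"claw": -1},
])

```text
clock: 34.45
tcp_pos: [0.4806, 0.2826, 0.0231]
orientation: [-0.0, 0.271, 0.963, 0.0]
wrist_force: [0.8, -0.4, -3.5]
finger_gap: 0.0632
grip_force: 50.4
```

Emit:
send_rows([
  {"dx": 0,"dy": 0.5,"dz": 0,"roll": 0,"claw": -1},
  {"dx": 0,"dy": 0.97,"dz": 0,"roll": 0,"claw": -1},
  {"dx": 0,"dy": 0.97,"dz": -0.3,"roll": 0,"claw": -1},
  {"dx": 0,"dy": 0.97,"dz": -0.7,"roll": 0,"claw": -1},
  {"dx": 0,"dy": 0.97,"dz": -0.8,"roll": 0,"claw": -1},
])

```text
clock: 35.08
tcp_pos: [0.4798, 0.3032, 0.0018]
orientation: [-0.001, 0.272, 0.962, -0.001]
wrist_force: [0.5, 0.1, -2.4]
finger_gap: 0.0632
grip_force: 50.5
```

Emit:
send_rows([
  {"dx": 0.05,"dy": 0.05,"dz": -0.1,"roll": 0,"claw": -1},
  {"dx": 0.05,"dy": 0.05,"dz": -0.2,"roll": 0,"claw": -1},
  {"dx": 0.05,"dy": 0.05,"dz": -0.3,"roll": 0,"claw": -1},
  {"dx": 0.05,"dy": 0.05,"dz": -0.3,"roll": 0,"claw": -1},
  {"dx": 0.05,"dy": 0.05,"dz": -0.3,"roll": 0,"claw": -1},
])

```text
clock: 35.7
tcp_pos: [0.4821, 0.3058, -0.0043]
orientation: [0.0, 0.272, 0.962, 0.0]
wrist_force: [-0.4, -0.1, -2.1]
finger_gap: 0.0633
grip_force: 50.5
```

Emit:
send_rows([
  {"dx": 0,"dy": 0,"dz": -0.04,"roll": 0,"claw": -1},
  {"dx": 0,"dy": 0,"dz": -0.08,"roll": 0,"claw": -1},
  {"dx": 0,"dy": 0,"dz": -0.12,"roll": 0,"claw": -1},
  {"dx": 0,"dy": 0,"dz": -0.12,"roll": 0,"claw": -1},
  {"dx": 0,"dy": 0,"dz": -0.12,"roll": 0,"claw": -1},
])

```text
clock: 36.33
tcp_pos: [0.4821, 0.3058, -0.0074]
orientation: [0.0, 0.272, 0.962, 0.0]
wrist_force: [-0.4, -0.2, -3.6]
finger_gap: 0.0633
grip_force: 50.5
```

Emit:
send_rows([
  {"dx": 0,"dy": 0,"dz": -0.04,"roll": 0,"claw": -1},
  {"dx": 0,"dy": 0,"dz": -0.08,"roll": 0,"claw": -1},
  {"dx": 0,"dy": 0,"dz": -0.12,"roll": 0,"claw": -1},
  {"dx": 0,"dy": 0,"dz": -0.12,"roll": 0,"claw": -1},
  {"dx": 0,"dy": 0,"dz": -0.12,"roll": 0,"claw": -1},
])

```text
clock: 36.95
tcp_pos: [0.4823, 0.3059, -0.0081]
orientation: [0.001, 0.271, 0.962, 0.0]
wrist_force: [-5.0, -2.5, 14.1]
finger_gap: 0.0635
grip_force: 52.6
```

Contact felt. I'll release, rise, back away and check from the fixed cameras.

Emit:
send_rows([
  {"dx": 0,"dy": 0,"dz": 0.08,"roll": 0,"claw": 0.4},
  {"dx": 0,"dy": 0,"dz": 0.08,"roll": 0,"claw": 0.6},
  {"dx": 0,"dy": 0,"dz": 0.08,"roll": 0,"claw": 0.8},
  {"dx": 0,"dy": 0,"dz": 0.08,"roll": 0,"claw": 1},
  {"dx": 0,"dy": 0,"dz": 0.08,"roll": 0,"claw": 1},
])

```text
clock: 37.58
tcp_pos: [0.4821, 0.3058, -0.0085]
orientation: [-0.0, 0.272, 0.962, 0.0]
wrist_force: [-0.0, -0.4, -0.7]
finger_gap: 0.0853
grip_force: 0.0
```

Emit:
send_rows([
  {"dx": 0,"dy": 0,"dz": 0.4,"roll": 0,"claw": 1},
  {"dx": 0,"dy": 0,"dz": 1.2,"roll": 0,"claw": 1},
  {"dx": 0,"dy": 0,"dz": 2.4,"roll": 0,"claw": 1},
  {"dx": -1,"dy": 1,"dz": 4.2,"roll": 0,"claw": 1},
  {"dx": -2.4,"dy": 2.5,"dz": 6,"roll": 0,"claw": 1},
])

```text
clock: 38.2
tcp_pos: [0.4253, 0.3652, 0.14]
orientation: [0.0, 0.273, 0.962, 0.001]
wrist_force: [0.1, 1.4, -0.2]
finger_gap: 0.0854
grip_force: 0.0
```

Emit:
send_rows([
  {"dx": -1,"dy": 1,"dz": 2,"roll": 0,"claw": 1},
  {"dx": -3,"dy": 2.5,"dz": 2,"roll": 0,"claw": 1},
  {"dx": -5,"dy": 4,"dz": 2,"roll": 0,"claw": 1},
  {"dx": -7,"dy": 6,"dz": 2,"roll": 0,"claw": 1},
  {"dx": -8,"dy": 6.5,"dz": 2,"roll": 0,"claw": 1},
])

```text
clock: 38.83
tcp_pos: [0.2228, 0.5295, 0.1887]
orientation: [0.0, 0.27, 0.963, 0.001]
wrist_force: [0.3, 0.4, 0.1]
finger_gap: 0.085
grip_force: 0.0
```

Run:
```python
from workcell import *
from h import *
import pickle
t,s=read_camera("top"),read_camera("scene");pickle.dump((t,s),open("end.pkl","wb"))
A=cv2.resize(t["image"][150:290,120:440],(800,350),interpolation=cv2.INTER_CUBIC)
cv2.imwrite("pics/end.png",np.vstack([A,cv2.resize(s["image"][110:360,100:560],(800,240)[:1]+(245,))]))
for n,P in dict(hex=(.631,.1645,.053),oblong=(.4846,-.3047,.053),round=(.6466,-.163,.063),square=(.4817,.3046,.063)).items():
    o=[]
    for c in(t,s):
        u,v=proj(c,P)[0].round().astype(int);k=9;g=cv2.resize(cv2.cvtColor(c["image"][v-k:v+k+1,u-k:u+k+1],cv2.COLOR_BGR2GRAY),None,fx=4,fy=4,interpolation=cv2.INTER_CUBIC)
        g=cv2.GaussianBlur(g,(7,7),0);m=(g<g.min()+25).astype(np.uint8);_,l,st,ce=cv2.connectedComponentsWithStats(m);i=l[np.unravel_index(g.argmin(),g.shape)]
        q=(ce[i]+.5)/4-.5+[u-k,v-k];o.append((c,*q))
    p=tri(o);print(n,"err mm",((p-P)*1e3).round(1),[((at(*a,P[2])-P)[:2]*1e3).round(1) for a in o],st[i,4]//16)
```

```text
hex err mm [ 0.8 -0.1  3.2] [array([ 0.2, -0.4]), array([0.3, 4.2])] 1
oblong err mm [ 0.7 -0.1  3.8] [array([ 0.1, -1.9]), array([-1. ,  1.9])] 6
round err mm [ 1.1 -0.3  3. ] [array([ 0.9, -1.4]), array([0.5, 2.1])] 6
square err mm [0.1 1.3 3. ] [array([-1.3,  1.1]), array([-0.6,  6.4])] 1
```

View pics/end.png

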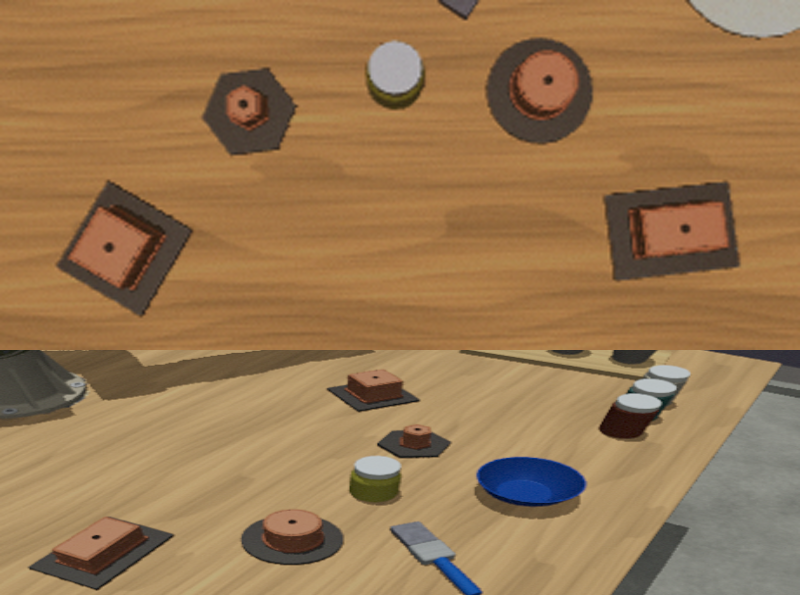

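All four planters stand on their own bats: hex at (244,104), round at (548,80), square at (109,247) and oblong at (685,229), the last lying along its bat. Each is centred within about 2 mm, with z a constant +3 mm, the same bias measured at the start. The jar is untouched and the arm is clear.

```bash
python3 -c "
from workcell import *
print(hand_in())"
```

```text
the job is handed in; nothing more can be done
None
```

The job is handed in: all four planters stand foot-up and released on their matching bats, about 2 mm or less off centre, the oblong lies along its bat, and the glaze jar was not touched.

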